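# Put the red spatula away in the utensil pot

### The job

The washed utensils are standing in the grey drying stand. Take the red spatula out and put it away handle-down in the slim blue utensil pot, resting on the pot's bottom with its red head up. Leave the wooden spoon and the green turner in the stand, and leave the pot standing about where it is.

Things in the scene. Friction and masses are not known exactly. Their poses are not given: they have to be found in the camera images.
- red_spatula: Spatula with pale wooden handle and stiff red head, 200 mm, 80 g; stands in a socket of the grey stand, leaning up to 5 degrees. Origin: centre of the foot (lower handle end); z up the handle; y across the head's thin side. Handle 14 mm round. Head: block 130 to 200 mm above the foot, 16 mm thick (y), 44 mm wide (x); grip its broad faces (close along y) about 170 mm above the foot.
- pot: Slim round blue ceramic utensil pot, loose on the counter, 0.6 kg: outer diameter 64 mm, 100 mm high, open on top, inner diameter 54 mm, inner floor 6 mm above the underside. Origin: centre of its underside, z up. Empty at the start; a utensil dropped in leans up to 23 degrees. A mug and a tin, 90 mm high, stand between it and the stand.
- wooden_spoon: Brown wooden spoon, 196 mm long, flat disc head 48 mm wide, 14 mm thick; origin and axes as the spatula. Bystander in the same fixed grey stand: a block 250 by 80 mm, 60 mm high, with three 18 mm sockets, 50 mm deep, 75 mm apart in a row that leads roughly away from the robot, on its left or right side; the pot is on the other side. Any utensil may be in any socket.
- green_turner: Green slotted turner, 200 mm long, head 54 mm wide, 10 mm thick, handle 14 mm round; origin (centre of the foot) and axes as the spatula. Bystander in another socket of the same stand.
Not all that is in view belongs to the job. What is shaped like the red_spatula but orange is not meant. There is more than one size of the pot; the job needs the larger.

How it is judged:
By the outcome, as a careful person would: the job done as asked, in the order asked, and still so for the second after the job is handed in, with the robot touching nothing.
It also fails if it takes over 40 s, if anything falls off the work surface, if the arm or the gripper's body presses on something with over 40 N, if the wrist force passes 120 N, or if a joint passes its speed limit or range.

### The arm

A 6-joint arm with a two-finger parallel gripper is mounted at the origin on the work surface. World frame = base frame: x ahead of the robot, y to its left, z up, the work surface at z = 0. Lengths are in m, angles in rad, forces in N, time in s.
With the tool pointing down it reaches from about 0.35 to 0.85 m from the base axis. Payload 8.1 kg.
Tool frame: the origin (TCP) lies at the centre of the arm's flange, where the gripper is bolted on; the fingertips stand 186 mm ahead of it and the grasp point (between the pads) lies 167 mm ahead of it; z points along the fingers, y is the line along which they close (so a half turn about z gives the same grasp; the last joint's range is limited). The gripper opens to 93 mm and grips with 3 to 60 N. Pads are 15 mm wide; open, the fingers measure 128 mm over their backs; the gripper's body (75 mm by 188 mm) begins 65 mm behind the grasp point.
Start: joints at [-1.4, 0.13, 1.488, -0, 1.523, -0.085], TCP at [0.152, -0.58, 0.405] pointing down, gripper open.
Joint ranges: [-2.96, 2.96], [-0.89, 2.26], [0.02, 2.5], [-1.34, 4.48], [0, 2.73], [-2.66, 2.66]. Speed limits (rad/s): [2.39, 2.39, 2.79, 3.14, 3.14, 3.14].

### API

Orientations are given as a rotation vector (axis times angle).
In Python, from plant import read_state, read_camera, camera_params, robot gives the robot as it stands.
- The arm moves only by the tool carry_out, never from a script. Its argument "targets" is a list of rows, each an object of numbers: "hand": the opening in per cent of the stroke, from 0 (shut) to 100 (fully open); "x", "y", "z": the shift along the tool's x, y, z in m; "ax", "ay", "az": the turn, a rotation vector about the tool's x, y, z in rad. In form: [{"hand": .., "x": .., "y": .., "z": .., "ax": .., "ay": .., "az": ..}, ...]. A call has 1 to 8 rows; each row is the pose to reach, as a shift and turn from the pose commanded when the call began, along the tool's axes at that moment; what a row does not reach only later rows make up. A row lasts 1/8 s, in which the tool goes at most 62.5 mm and 10.7 degrees, less where a joint would pass 70% of its speed; a pose out of reach is approached as far as the arm can. A call with a gripper value outside its range is refused whole. The fingers move at their own pace and stop on an object; "newtons" is the grip in N (left out, the last holds). Time passes only in rows, so rows that repeat a pose let the fingers close. It gives the time, the measured TCP pose, the force, the opening and the grip force at its end, in the units of the state.
- read_state(): the state, without advancing time (a new reading comes with each control period).
- read_camera(name): name is "scene" or "top" or "wrist"; returns (picture, depth): 480x640x3 uint8, blue, green, red; 480x640 float32, m along the optical axis (not along the pixel's ray), 0 where there is no reading.
- camera_params(name): a dict with "fx", "fy", "cx", "cy" (pixels), "position" and "rotation" of the camera in the world. Camera axes: x right, y up, looking along -z (the intrinsics and any distortion apply to the point x, -y, -z); pixel columns grow to the right and rows downward; lengths in m; the calibration is good to about 2 mm. The wrist camera is an equidistant fisheye: a pixel r from the principal point sees the ray r / f radians off the axis. A picture is of the moment at which its call begins: read the wrist's pose just before it. camera_params takes no time and is no camera call; for the wrist camera it gives the pose at the moment of the call.
- robot.close_job(): hands the job in; it is judged then, once.
The state is a dict: "t": time; "q": joint angles; "dq": joint speeds; "joint_torque": joint torques, N m; "tool_pos": TCP position; "orientation": TCP orientation; "force": force on the tool from outside, world axes, zero at the start; "wrist_torque": the same for the moment, N m; "opening": finger opening in m; "gripper_force": force on a finger pad.
Only numpy, scipy, OpenCV 4.12 (cv2) and the standard library are available. Lean on these libraries where they do the work, as an engineer would, in place of code of your own. Each camera call takes 0.05 s, during which the arm holds its last target. There are 200 camera calls.

## Working session

There is one attempt and no reset: what is moved stays moved. The work goes in short steps, Python scripts to look and compute and a tool call to move; the robot and the scene stay as the last step left them, time stands still between calls to the robot, and variables do not carry over. Pictures are saved under pics/ and viewed, at most 10 in all, crops included, and the job is handed in when it is done.

Besides the shell and the picture viewer there is one more tool, called after ">>>" as a command line: name --argument value ..., lists and objects as JSON in quotes. carry_out: Moves the arm, as the interface text tells. Its arguments: {"type":"object","properties":{"targets":{"type":"array","items":{"type":"object","properties":{"hand":{"type":"number"},"x":{"type":"number"},"y":{"type":"number"},"z":{"type":"number"},"ax":{"type":"number"},"ay":{"type":"number"},"az":{"type":"number"}}}},"newtons":{"type":"number"}},"required":["targets"]}

```bash
mkdir -p pics; cat > h.py <<'E'
import numpy as np, cv2
from scipy.spatial.transform import Rotation as R
from plant import read_state, read_camera, camera_params, robot
def cloud(d,p):
    v,u=np.mgrid[0:480,0:640]
    c=np.stack([(u-p['cx'])/p['fx']*d,-(v-p['cy'])/p['fy']*d,-d],-1)
    rot=np.array(p['rotation']); rot=rot if rot.shape==(3,3) else R.from_rotvec(rot).as_matrix()
    return c@rot.T+np.array(p['position'])
E
python3 - <<'E'
from h import *
for n in ['scene','top']:
    p=camera_params(n); print(n,p)
    im,d=read_camera(n); cv2.imwrite(f'pics/{n}0.png',im); np.savez(f'{n}0.npz',im=im,d=d)
s=read_state(); print(s)
E
```

```text
scene {'fx': 555.9413217565144, 'fy': 555.9413217565144, 'cx': 318.45444166256846, 'cy': 241.87318857307827, 'position': array([ 1.10719427, -0.34696593,  0.67237972]), 'rotation': array([0.66416697, 0.3954373 , 0.97493008])}
top {'fx': 538.8557494208001, 'fy': 538.8557494208001, 'cx': 319.30853497680016, 'cy': 245.17114814138293, 'position': array([ 0.50858647, -0.04477059,  1.07172221]), 'rotation': array([ 0.04887601, -0.05498275, -1.59554588])}
{'t': 0.1, 'q': array([-1.40039884e+00,  1.31102794e-01,  1.48916023e+00,  9.73124467e-06,
        1.52298887e+00, -8.53997213e-02]), 'dq': array([-0.00099149,  0.00024587, -0.00130566,  0.00041881,  0.0001746 ,
        0.00060119]), 'joint_torque': array([ 2.03866679e-03, -5.61342645e+01, -4.93092942e+01,  7.71969650e-02,
        2.90700258e-02, -5.60047044e-05]), 'tool_pos': array([ 0.1517997 , -0.58027375,  0.40378742]), 'orientation': array([-3.11428798e+00, -4.00498519e-01,  9.54278666e-05]), 'force': array([-0.7498281 , -0.27196421, -0.08334198]), 'wrist_torque': array([-0.03239187,  0.07497012, -0.00650356]), 'gripper_force': 0.0, 'opening': 0.09305747669411527}
```

View pics/scene0.png

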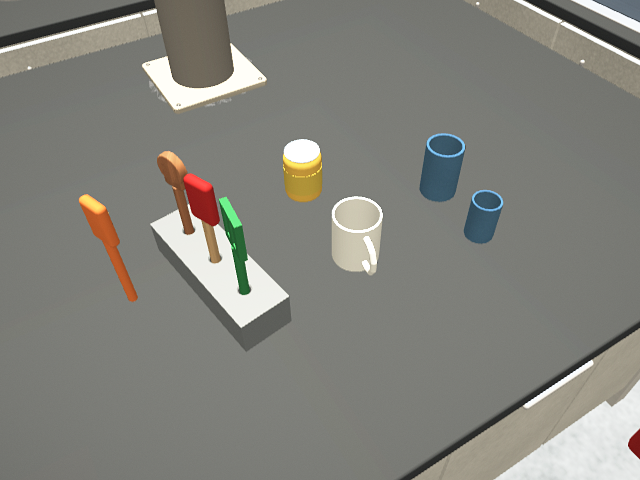

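View pics/top0.png

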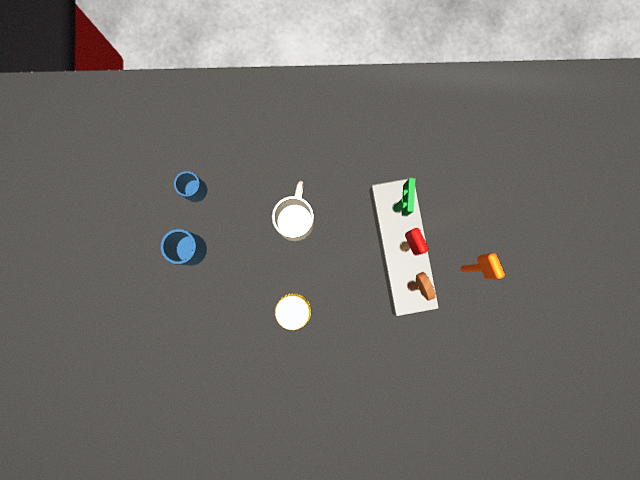

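The red spatula is in the middle socket: its head is at about (205,200) in scene and (417,241) in top. The larger pot is at about (442,165) in scene and (179,247) in top. Next I'll measure both.

```bash
cat > m.py <<'E'
from h import *
def comp(m,near=None):
    n,l,s,c=cv2.connectedComponentsWithStats(m.astype(np.uint8))
    k=1+np.argmax(s[1:,4]) if near is None else 1+np.argmin(np.linalg.norm(c[1:]-near,axis=1)-(s[1:,4]>60)*1000)
    return l==k
heads={}
for n,hp,pp in [('scene',(203,200),(442,165)),('top',(417,241),(179,247))]:
    z=np.load(f'{n}0.npz'); im,d=z['im'],z['d']; P=cloud(d,camera_params(n))
    hsv=cv2.cvtColor(im,cv2.COLOR_BGR2HSV); h,s,v=[hsv[...,i].astype(int) for i in range(3)]
    red=comp(((h<4)|(h>175))&(s>150)&(v>60),hp)&(d>0)
    green=comp((h>50)&(h<75)&(s>120)&(v>60))&(d>0)
    brown=((h>5)&(h<14)&(s>110)&(s<210)&(v>60)&(d>0))
    blue=comp((h>95)&(h<115)&(s>90),pp)&(d>0)
    hand=(h>10)&(h<22)&(s>60)&(s<170)&(v>100)&(d>0)
    for nm,m in [('red',red),('green',green),('brown',brown),('blue',blue)]:
        q=P[m]; print(n,nm,len(q),'min',np.percentile(q,2,0).round(4),'max',np.percentile(q,98,0).round(4))
    q=P[red]; t=q[q[:,2]>np.percentile(q[:,2],97)-.008]
    er=cv2.erode(red.astype(np.uint8),np.ones((3,3)))>0
    heads[n]=P[er]
    # normals of head faces
    # top face rect
    r=cv2.minAreaRect((q[:,:2]*1000).astype(np.float32)); print('rect all',r)
    r=cv2.minAreaRect((t[:,:2]*1000).astype(np.float32)); print('rect top',len(t),r)
    b=P[blue]; rim=b[(b[:,2]>.095)&(b[:,2]<.106)]; c,rad=cv2.minEnclosingCircle((rim[:,:2]*1000).astype(np.float32)); print('rim',c,rad,len(rim))
    st=(s<25)&(v>120)&(abs(P[...,2]-.06)<.005)&(P[...,1]<-.05)
    r=cv2.minAreaRect((P[comp(st)][:,:2]*1000).astype(np.float32)); print('stand',r)
    y0=slice(hp[1]-45,hp[1]+75),slice(hp[0]-60,hp[0]+60)
    cv2.imwrite(f'pics/crop_{n}.png',cv2.resize(im[y0],None,fx=4,fy=4,interpolation=cv2.INTER_CUBIC))
np.savez('heads.npz',**heads)
E
python3 m.py
```

```text
scene red 1166 min [ 0.5544 -0.2254  0.1471] max [ 0.5902 -0.2003  0.211 ]
scene green 1209 min [ 0.6184 -0.2078  0.0617] max [ 0.6704 -0.1962  0.2117]
scene brown 2456 min [ 0.4806 -0.3491  0.0038] max [ 0.5463 -0.2151  0.1988]
scene blue 2346 min [0.5495 0.1723 0.0048] max [0.6085 0.2318 0.1008]
rect all ((552.3255004882812, -216.82366943359375), (82.27993774414062, 20.81501007080078), 13.414831161499023)
rect top 323 ((570.3201293945312, -213.0148162841797), (43.43040084838867, 15.32116413116455), 20.6904296875)
rim (576.921630859375, 203.85345458984375) 33.014862060546875 355
stand ((568.342529296875, -212.3857879638672), (252.5786895751953, 80.8954849243164), 8.741849899291992)
top red 396 min [ 0.5503 -0.2205  0.15  ] max [ 0.5878 -0.197   0.2107]
top green 372 min [ 0.6168 -0.2046  0.062 ] max [ 0.669  -0.192   0.2115]
top brown 393 min [ 0.476  -0.3905 -0.0025] max [ 0.5534 -0.2081  0.2049]
top blue 1262 min [0.5477 0.1746 0.0021] max [0.6064 0.2349 0.1016]
rect all ((569.50537109375, -209.46739196777344), (42.4875602722168, 16.524599075317383), 23.310453414916992)
rect top 238 ((569.5193481445312, -209.5660400390625), (42.46291732788086, 15.710711479187012), 24.588031768798828)
rim (577.13671875, 206.1173095703125) 31.892276763916016 289
stand ((569.4020385742188, -210.39468383789062), (250.44192504882812, 80.63449096679688), 8.66947078704834)
```

```bash
python3 - <<'E'
from h import *
a=cv2.imread('pics/crop_scene.png');b=cv2.imread('pics/crop_top.png')
c=np.hstack([cv2.resize(a,(400,400)),cv2.resize(b,(400,400))]);cv2.imwrite('pics/crops.png',c)
E
```

```text
(no output)
```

View pics/crops.png

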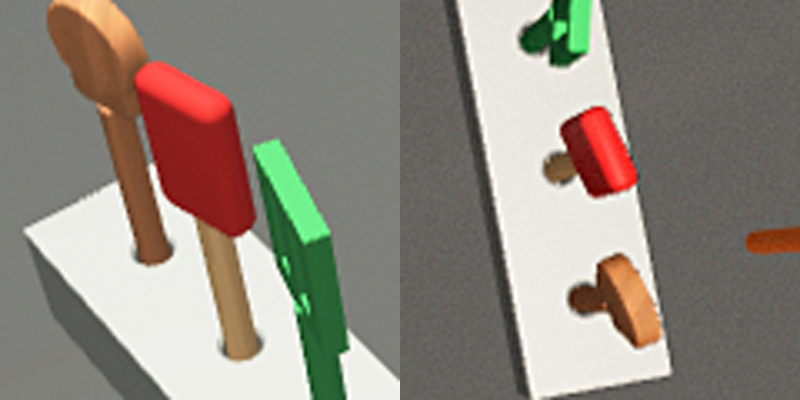

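```bash
cat > go.py <<'E'
from h import *
def Rt(yang,tilt=(0,0,0)):
    # tool z down, tool y at angle yang(deg) in xy; then world tilt rotvec
    a=np.radians(yang); y=np.array([np.cos(a),np.sin(a),0]); z=np.array([0,0,-1.]); x=np.cross(y,z)
    return R.from_rotvec(tilt)*R.from_matrix(np.c_[x,y,z])
def go(p,Rg):
    s=read_state(); R0=R.from_rotvec(s['orientation'])
    print('shift',R0.inv().apply(np.array(p)-s['tool_pos']).round(4),'turn',(R0.inv()*Rg).as_rotvec().round(4),'t',s['t'])
E
python3 - <<'E'
from go import *
h=np.load('heads.npz')
for n in h:
    q=h[n]; q=q[(q[:,2]>.15)]
    top=q[:,2]>.2085
    if n=='scene':
        # lower slabs: broad face trace per height
        for z0 in (.16,.175,.19,.20):
            k=q[abs(q[:,2]-z0)<.004]; print(z0,len(k),k.mean(0).round(4))
    f=q[(q[:,2]<.202)&(q[:,2]>.155)]
    c=f.mean(0); u,sv,vt=np.linalg.svd(f-c); print(n,len(f),'normal',vt[2].round(3),'rms',sv[2]/len(f)**.5)
go((.570,-.2113,.45),Rt(-66.5))
E
```

```text
0.16 95 [ 0.5787 -0.2148  0.1601]
0.175 112 [ 0.5789 -0.2142  0.1747]
0.19 101 [ 0.5802 -0.2136  0.1898]
0.2 118 [ 0.578  -0.2151  0.2002]
scene 601 normal [ 0.518 -0.855 -0.005] rms 0.0021622813151484744
top 98 normal [ 0.378 -0.926 -0.001] rms 0.0003936712756266357
shift [ 0.498  -0.2512 -0.0457] turn [-0.0016 -0.0003 -0.1544] t 0.1
```

>>> carry_out --targets '[{"hand": 100,"x": 0.03,"y": -0.015,"z": -0.035,"az": 0},{"hand": 100,"x": 0.09,"y": -0.045,"z": -0.045,"az": -0.03},{"hand": 100,"x": 0.15,"y": -0.075,"z": -0.046,"az": -0.06},{"hand": 100,"x": 0.21,"y": -0.105,"z": -0.046,"az": -0.1},{"hand": 100,"x": 0.27,"y": -0.135,"z": -0.046,"az": -0.15},{"hand": 100,"x": 0.33,"y": -0.165,"z": -0.046,"az": -0.15},{"hand": 100,"x": 0.38,"y": -0.195,"z": -0.046,"az": -0.15},{"hand": 100,"x": 0.44,"y": -0.225,"z": -0.046,"az": -0.15}]'

```text
schema error: expected keys hand, x, y, z, ax, ay, az
```

```bash
python3 - <<'E'
from go import *
go((.570,-.2113,.45),Rt(-67))
E
```

```text
shift [ 0.498  -0.2512 -0.0457] turn [-0.0016 -0.0003 -0.1456] t 0.1
```

>>> carry_out --targets '[{"hand": 100,"x": 0.03,"y": -0.015,"z": -0.035,"ax": 0,"ay": 0,"az": 0},{"hand": 100,"x": 0.09,"y": -0.045,"z": -0.045,"ax": 0,"ay": 0,"az": -0.03},{"hand": 100,"x": 0.15,"y": -0.075,"z": -0.046,"ax": 0,"ay": 0,"az": -0.06},{"hand": 100,"x": 0.21,"y": -0.105,"z": -0.046,"ax": 0,"ay": 0,"az": -0.1},{"hand": 100,"x": 0.27,"y": -0.135,"z": -0.046,"ax": 0,"ay": 0,"az": -0.145},{"hand": 100,"x": 0.33,"y": -0.165,"z": -0.046,"ax": 0,"ay": 0,"az": -0.145},{"hand": 100,"x": 0.38,"y": -0.195,"z": -0.046,"ax": 0,"ay": 0,"az": -0.145},{"hand": 100,"x": 0.44,"y": -0.225,"z": -0.046,"ax": 0,"ay": 0,"az": -0.145}]'

```text
t: 1.1
tool_pos: [0.5039, -0.2657, 0.4505]
orientation: [-3.079, -0.625, 0.0]
force: [0.4, -0.9, 0.0]
opening: 0.0926
gripper_force: 0.0
```

```bash
python3 - <<'E'
from go import *
go((.570,-.2113,.45),Rt(-67))
E
```

```text
shift [ 0.0821 -0.0243  0.0004] turn [-0.0002  0.0003 -0.0006] t 1.1
```

>>> carry_out --targets '[{"hand": 100,"x": 0.058,"y": -0.026,"z": 0,"ax": 0,"ay": 0,"az": 0},{"hand": 100,"x": 0.058,"y": -0.026,"z": 0,"ax": 0,"ay": 0,"az": 0},{"hand": 100,"x": 0.058,"y": -0.026,"z": 0,"ax": 0,"ay": 0,"az": 0}]'

```text
t: 1.48
tool_pos: [0.546, -0.2207, 0.4502]
orientation: [-3.078, -0.627, 0.002]
force: [0.3, -0.2, -0.3]
opening: 0.0931
gripper_force: 0.0
```

```bash
python3 - <<'E'
from go import *
go((.570,-.2113,.347),Rt(-67))
p=camera_params('wrist'); print(p); s=read_state(); print(s['tool_pos'])
im,d=read_camera('wrist'); cv2.imwrite('pics/w1.png',im); np.savez('w1.npz',im=im,d=d)
E
```

```text
shift [0.0258 0.0008 0.1031] turn [-0.0006  0.0011  0.0005] t 1.475
{'fx': 371.64829954431775, 'fy': 371.64829954431775, 'cx': 320.75586784958614, 'cy': 245.9325646039522, 'position': array([ 0.62106048, -0.18964754,  0.43002647]), 'rotation': array([-0.25982406,  0.17214578, -1.16167682])}
[ 0.54603332 -0.22067996  0.4501605 ]
```

View pics/w1.png

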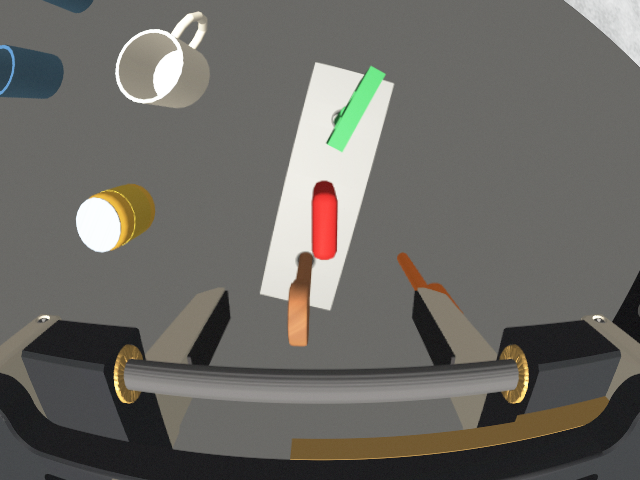

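>>> carry_out --targets '[{"hand": 100,"x": 0.025,"y": 0.001,"z": 0,"ax": 0,"ay": 0,"az": 0},{"hand": 100,"x": 0.026,"y": 0.001,"z": 0.02,"ax": 0,"ay": 0,"az": 0},{"hand": 100,"x": 0.026,"y": 0.001,"z": 0.06,"ax": 0,"ay": 0,"az": 0},{"hand": 100,"x": 0.026,"y": 0.001,"z": 0.09,"ax": 0,"ay": 0,"az": 0},{"hand": 100,"x": 0.026,"y": 0.001,"z": 0.103,"ax": 0,"ay": 0,"az": 0},{"hand": 100,"x": 0.026,"y": 0.001,"z": 0.103,"ax": 0,"ay": 0,"az": 0}]'

```text
t: 2.28
tool_pos: [0.5694, -0.2122, 0.3465]
orientation: [-3.078, -0.623, 0.003]
force: [0.2, -0.4, 1.0]
opening: 0.0928
gripper_force: 0.0
```

```bash
python3 - <<'E'
from go import *
go((.570,-.2113,.347),Rt(-67))
im,d=read_camera('wrist'); cv2.imwrite('pics/w2.png',im)
E
```

```text
shift [ 0.0009 -0.0006 -0.0005] turn [-0.0017  0.0017 -0.0017] t 2.275
```

View pics/w2.png

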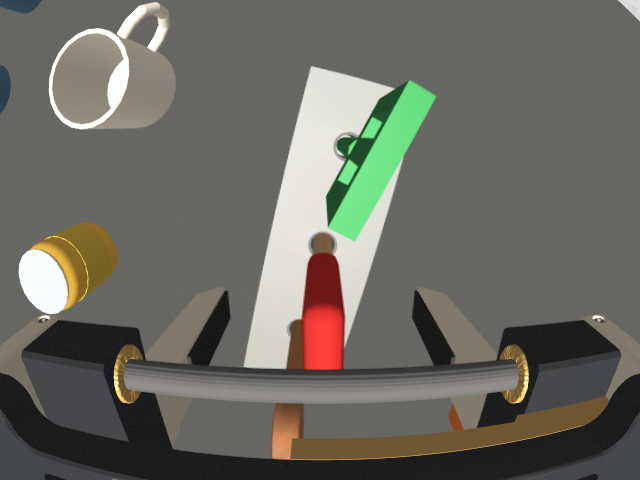

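The red head, about columns 303–343, sits centred between the fingers at about 228 and 414. Closing.

>>> carry_out --newtons 35 --targets '[{"hand": 0,"x": 0,"y": 0,"z": 0,"ax": 0,"ay": 0,"az": 0},{"hand": 0,"x": 0,"y": 0,"z": 0,"ax": 0,"ay": 0,"az": 0},{"hand": 0,"x": 0,"y": 0,"z": 0,"ax": 0,"ay": 0,"az": 0},{"hand": 0,"x": 0,"y": 0,"z": 0,"ax": 0,"ay": 0,"az": 0},{"hand": 0,"x": 0,"y": 0,"z": 0,"ax": 0,"ay": 0,"az": 0}]'

```text
t: 2.95
tool_pos: [0.5704, -0.2116, 0.3478]
orientation: [-3.079, -0.626, -0.0]
force: [-0.1, 0.5, 0.3]
opening: 0.0478
gripper_force: 0.0
```

>>> carry_out --targets '[{"hand": 0,"x": 0,"y": 0,"z": 0,"ax": 0,"ay": 0,"az": 0},{"hand": 0,"x": 0,"y": 0,"z": 0,"ax": 0,"ay": 0,"az": 0},{"hand": 0,"x": 0,"y": 0,"z": 0,"ax": 0,"ay": 0,"az": 0},{"hand": 0,"x": 0,"y": 0,"z": 0,"ax": 0,"ay": 0,"az": 0},{"hand": 0,"x": 0,"y": 0,"z": 0,"ax": 0,"ay": 0,"az": 0}]'

```text
t: 3.58
tool_pos: [0.5704, -0.2117, 0.3477]
orientation: [-3.079, -0.625, 0.0]
force: [0.0, -0.3, -0.0]
opening: 0.0161
gripper_force: 35.0
```

Gripped: the opening is 16 mm at 35 N. Lifting 140 mm.

>>> carry_out --targets '[{"hand": 0,"x": 0,"y": 0,"z": -0.015,"ax": 0,"ay": 0,"az": 0},{"hand": 0,"x": 0,"y": 0,"z": -0.045,"ax": 0,"ay": 0,"az": 0},{"hand": 0,"x": 0,"y": 0,"z": -0.08,"ax": 0,"ay": 0,"az": 0},{"hand": 0,"x": 0,"y": 0,"z": -0.12,"ax": 0,"ay": 0,"az": 0},{"hand": 0,"x": 0,"y": 0,"z": -0.14,"ax": 0,"ay": 0,"az": 0},{"hand": 0,"x": 0,"y": 0,"z": -0.14,"ax": 0,"ay": 0,"az": 0}]'

```text
t: 4.32
tool_pos: [0.5706, -0.2118, 0.4899]
orientation: [3.077, 0.625, 0.005]
force: [1.2, -0.2, -1.8]
opening: 0.0161
gripper_force: 35.0
```

```bash
python3 - <<'E'
from go import *
s=read_state(); print(s['force'],s['opening'])
im,d=read_camera('scene'); cv2.imwrite('pics/s2.png',im); np.savez('s2.npz',im=im,d=d)
im,d=read_camera('top'); np.savez('t2.npz',im=im,d=d)
go((.577,.205,.487),Rt(-67))
E
```

```text
[ 1.16829957 -0.16863853 -1.80199891] 0.01609927840246277
shift [ 0.1687 -0.381  -0.0004] turn [-0.0014  0.0012 -0.0007] t 4.425
```

View pics/s2.png

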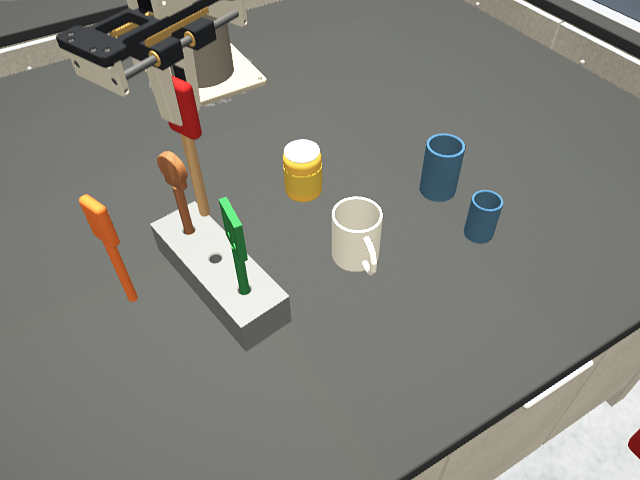

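The spatula is lifted clear, with its foot at about (205,214) in scene. Next I'll measure the handle axis.

```bash
cat > ax.py <<'E'
from go import *
import sys
def axis(f,n='scene'):
    z=np.load(f); im,d=z['im'],z['d']; p=camera_params(n); P=cloud(d,p); s=read_state(); t=s['tool_pos']
    hsv=cv2.cvtColor(im,cv2.COLOR_BGR2HSV)
    m=(hsv[...,1]>60)&(hsv[...,0]<25)&(d>0)&(np.linalg.norm(P[...,:2]-t[:2],axis=-1)<.03)&(P[...,2]>.11)&(P[...,2]<t[2]-.167-.045)
    k,l,st,_=cv2.connectedComponentsWithStats(m.astype(np.uint8)); m=l==1+np.argmax(st[1:,4]); q=P[m]
    v=t-p['position']; v[2]=0; v/=np.linalg.norm(v)
    zs=q[:,2]; rows=[]
    for a in np.arange(zs.min(),zs.max(),.008):
        k=q[(zs>=a)&(zs<a+.008)]
        if len(k)>8: rows.append(k.mean(0)+v*.0055)
    rows=np.array(rows); fx=np.polyfit(rows[:,2],rows[:,0],1); fy=np.polyfit(rows[:,2],rows[:,1],1)
    z0=np.percentile(zs,.5); foot=np.array([np.polyval(fx,z0),np.polyval(fy,z0),z0])
    print('n',len(q),'foot',foot.round(4),'slopes',fx[0].round(3),fy[0].round(3),'foot-tcp',(foot-t).round(4))
E
python3 -c "
from ax import *
axis('s2.npz');axis('t2.npz','top')"
```

```text
n 835 foot [ 0.5693 -0.2122  0.1542] slopes -0.004 0.003 foot-tcp [-0.001  -0.0005 -0.332 ]Traceback (most recent call last):
  File "<string>", line 3, in <module>
    axis('s2.npz');axis('t2.npz','top')
                   ~~~~^^^^^^^^^^^^^^^^
  File "ax.py", line 13, in axis
    rows=np.array(rows); fx=np.polyfit(rows[:,2],rows[:,0],1); fy=np.polyfit(rows[:,2],rows[:,1],1)
                                       ~~~~^^^^^
IndexError: too many indices for array: array is 1-dimensional, but 2 were indexed
```

>>> carry_out --targets '[{"hand": 0,"x": 0.012,"y": -0.027,"z": 0,"ax": 0,"ay": 0,"az": 0},{"hand": 0,"x": 0.034,"y": -0.076,"z": 0,"ax": 0,"ay": 0,"az": 0},{"hand": 0,"x": 0.056,"y": -0.127,"z": 0,"ax": 0,"ay": 0,"az": 0},{"hand": 0,"x": 0.079,"y": -0.178,"z": 0,"ax": 0,"ay": 0,"az": 0},{"hand": 0,"x": 0.101,"y": -0.229,"z": 0,"ax": 0,"ay": 0,"az": 0},{"hand": 0,"x": 0.124,"y": -0.28,"z": 0,"ax": 0,"ay": 0,"az": 0},{"hand": 0,"x": 0.146,"y": -0.33,"z": 0,"ax": 0,"ay": 0,"az": 0},{"hand": 0,"x": 0.163,"y": -0.368,"z": 0,"ax": 0,"ay": 0,"az": 0}]'

```text
t: 5.42
tool_pos: [0.5763, 0.193, 0.485]
orientation: [-3.078, -0.627, 0.006]
force: [0.1, -0.3, -0.4]
opening: 0.0159
gripper_force: 35.0
```

>>> carry_out --targets '[{"hand": 0,"x": 0.006,"y": -0.013,"z": 0,"ax": 0,"ay": 0,"az": 0},{"hand": 0,"x": 0.006,"y": -0.013,"z": 0,"ax": 0,"ay": 0,"az": 0},{"hand": 0,"x": 0.006,"y": -0.013,"z": 0,"ax": 0,"ay": 0,"az": 0},{"hand": 0,"x": 0.006,"y": -0.013,"z": 0,"ax": 0,"ay": 0,"az": 0}]'

```text
t: 5.92
tool_pos: [0.5775, 0.2037, 0.4877]
orientation: [3.079, 0.623, -0.0]
force: [0.4, -0.5, -0.3]
opening: 0.0159
gripper_force: 35.0
```

```bash
python3 - <<'E'
from ax import *
s=read_state(); print(s['tool_pos'],s['force'],s['opening'])
im,d=read_camera('scene'); cv2.imwrite('pics/s3.png',im); np.savez('s3.npz',im=im,d=d)
axis('s3.npz')
go((.577,.205,.487),Rt(-67))
E
```

```text
[0.57754409 0.20370624 0.48770163] [ 0.39723763 -0.46369635 -0.26667087] 0.015920702662497583
n 706 foot [0.5755 0.2039 0.1515] slopes -0.0 0.001 foot-tcp [-2.100e-03  1.000e-04 -3.364e-01]
shift [-0.     -0.0013  0.0008] turn [ 0.0002 -0.0001 -0.0023] t 5.975
```

View pics/s3.png

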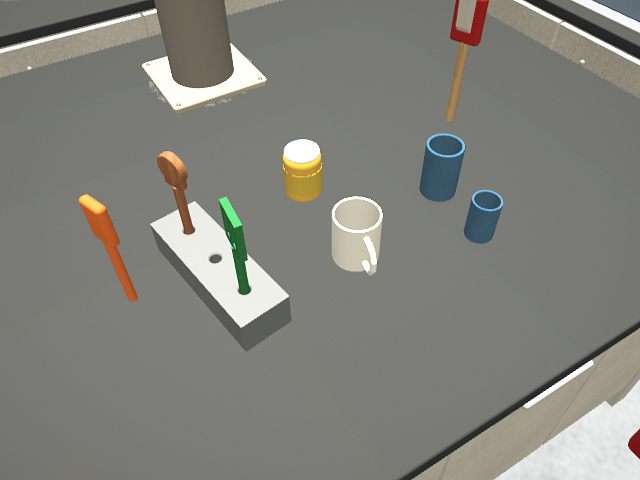

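The foot at about (450,121) hangs over the pot's axis, within 2 mm. Lowering.

>>> carry_out --targets '[{"hand": 0,"x": 0,"y": 0,"z": 0.02,"ax": 0,"ay": 0,"az": 0},{"hand": 0,"x": 0,"y": 0,"z": 0.05,"ax": 0,"ay": 0,"az": 0},{"hand": 0,"x": 0,"y": 0,"z": 0.08,"ax": 0,"ay": 0,"az": 0},{"hand": 0,"x": 0,"y": 0,"z": 0.11,"ax": 0,"ay": 0,"az": 0},{"hand": 0,"x": 0,"y": 0,"z": 0.128,"ax": 0,"ay": 0,"az": 0},{"hand": 0,"x": 0,"y": 0,"z": 0.137,"ax": 0,"ay": 0,"az": 0},{"hand": 0,"x": 0,"y": 0,"z": 0.141,"ax": 0,"ay": 0,"az": 0},{"hand": 0,"x": 0,"y": 0,"z": 0.141,"ax": 0,"ay": 0,"az": 0}]'

```text
t: 6.98
tool_pos: [0.5776, 0.2051, 0.3475]
orientation: [-3.079, -0.625, -0.002]
force: [0.7, -1.3, -0.4]
opening: 0.0158
gripper_force: 35.0
```

```bash
python3 - <<'E'
from go import *
s=read_state(); print(s['tool_pos'],s['force'],s['wrist_torque'],s['opening'])
E
```

```text
[0.5775785  0.20511284 0.34748175] [ 0.71538826 -1.25051685 -0.38372591] [-0.0141243  -0.00977202 -0.01686889] 0.015806969759232695
```

>>> carry_out --targets '[{"hand": 0,"x": 0,"y": 0,"z": 0.001,"ax": 0,"ay": 0,"az": 0},{"hand": 0,"x": 0,"y": 0,"z": 0.002,"ax": 0,"ay": 0,"az": 0},{"hand": 0,"x": 0,"y": 0,"z": 0.003,"ax": 0,"ay": 0,"az": 0},{"hand": 0,"x": 0,"y": 0,"z": 0.003,"ax": 0,"ay": 0,"az": 0}]'

```text
t: 7.48
tool_pos: [0.5773, 0.2051, 0.3437]
orientation: [-3.079, -0.625, 0.0]
force: [0.5, -0.2, -1.5]
opening: 0.0161
gripper_force: 35.0
```

About 1 mm of gap is left. Before releasing, I'll tilt the spatula about mid-pot across the finger plane, so its final lean stays clear of the fingers.

>>> carry_out --targets '[{"hand": 0,"x": -0.0145,"y": 0,"z": 0.0004,"ax": 0,"ay": 0.05,"az": 0},{"hand": 0,"x": -0.029,"y": 0,"z": 0.0014,"ax": 0,"ay": 0.1,"az": 0},{"hand": 0,"x": -0.0433,"y": 0,"z": 0.0033,"ax": 0,"ay": 0.15,"az": 0},{"hand": 0,"x": -0.0576,"y": 0,"z": 0.0058,"ax": 0,"ay": 0.2,"az": 0},{"hand": 0,"x": -0.0717,"y": 0,"z": 0.009,"ax": 0,"ay": 0.25,"az": 0},{"hand": 0,"x": -0.0857,"y": 0,"z": 0.013,"ax": 0,"ay": 0.3,"az": 0},{"hand": 0,"x": -0.0857,"y": 0,"z": 0.013,"ax": 0,"ay": 0.3,"az": 0},{"hand": 0,"x": -0.0857,"y": 0,"z": 0.013,"ax": 0,"ay": 0.3,"az": 0}]'

```text
t: 8.48
tool_pos: [0.4987, 0.1717, 0.3312]
orientation: [-2.988, -0.607, -0.451]
force: [-0.5, -0.2, -1.5]
opening: 0.0157
gripper_force: 35.0
```

```bash
python3 - <<'E'
from go import *
s=read_state(); print(s['tool_pos'],s['force'],s['wrist_torque'],s['opening'])
im,d=read_camera('scene'); im=im[0:260,300:600]; cv2.imwrite('pics/s4.png',cv2.resize(im,None,fx=2,fy=2))
E
```

```text
[0.49872435 0.17171539 0.3312026 ] [-0.52628901 -0.20208398 -1.48295376] [-0.02686914  0.167176    0.02898229] 0.01567813324226805
```

View pics/s4.png

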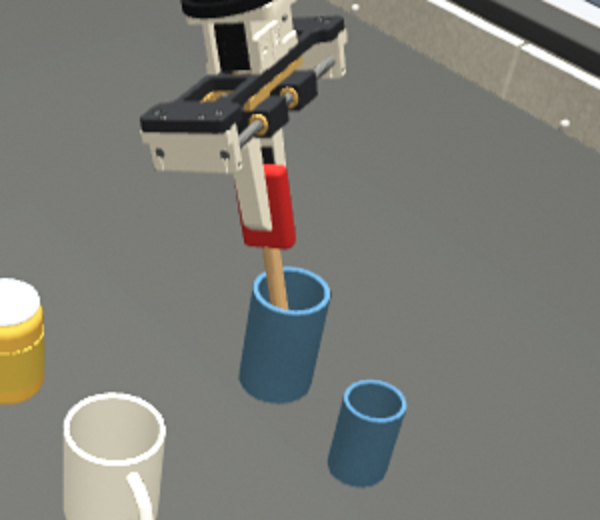

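The handle is inside the pot and leaning toward the robot, with no contact force. Opening.

>>> carry_out --targets '[{"hand": 60,"x": 0,"y": 0,"z": 0,"ax": 0,"ay": 0,"az": 0},{"hand": 60,"x": 0,"y": 0,"z": 0,"ax": 0,"ay": 0,"az": 0},{"hand": 60,"x": 0,"y": 0,"z": 0,"ax": 0,"ay": 0,"az": 0},{"hand": 60,"x": 0,"y": 0,"z": 0,"ax": 0,"ay": 0,"az": 0},{"hand": 60,"x": 0,"y": 0,"z": 0,"ax": 0,"ay": 0,"az": 0},{"hand": 60,"x": 0,"y": 0,"z": 0,"ax": 0,"ay": 0,"az": 0},{"hand": 60,"x": 0,"y": 0,"z": 0,"ax": 0,"ay": 0,"az": 0}]'

```text
t: 9.4
tool_pos: [0.4984, 0.1716, 0.3308]
orientation: [-2.988, -0.607, -0.452]
force: [-0.1, -0.7, -0.0]
opening: 0.0559
gripper_force: 0.0
```

```bash
python3 - <<'E'
from go import *
s=read_state(); print(s['tool_pos'],s['force'],s['opening'],s['t'])
im,d=read_camera('scene'); im=im[0:260,300:600]
w,_=read_camera('wrist')
cv2.imwrite('pics/s5.png',np.hstack([cv2.resize(im,(400,347)),cv2.resize(w,(400,300))[:].repeat(1,0) if 0 else cv2.copyMakeBorder(cv2.resize(w,(400,300)),0,47,0,0,cv2.BORDER_CONSTANT)]))
E
```

```text
[0.49841487 0.17160708 0.33076271] [-0.14273239 -0.72605522 -0.03601192] 0.05592281237649519 9.4
```

View pics/s5.png

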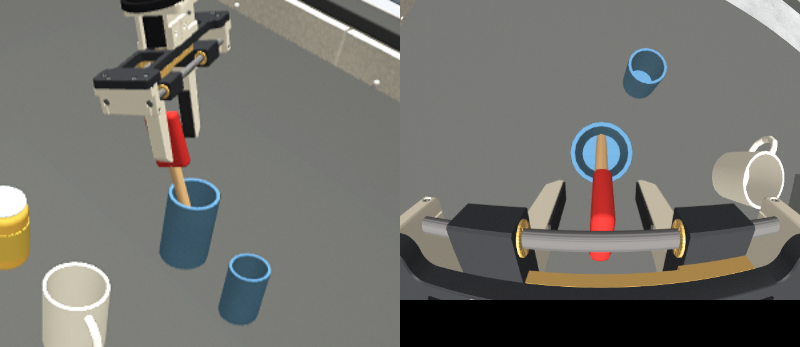

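The spatula rests in the pot, leaning against the rim and midway between the open fingers. Backing out along the tool axis.

>>> carry_out --targets '[{"hand": 60,"x": 0,"y": 0,"z": -0.015,"ax": 0,"ay": 0,"az": 0},{"hand": 60,"x": 0,"y": 0,"z": -0.045,"ax": 0,"ay": 0,"az": 0},{"hand": 60,"x": 0,"y": 0,"z": -0.085,"ax": 0,"ay": 0,"az": 0},{"hand": 60,"x": 0,"y": 0,"z": -0.125,"ax": 0,"ay": 0,"az": 0},{"hand": 60,"x": 0,"y": 0,"z": -0.15,"ax": 0,"ay": 0,"az": 0},{"hand": 60,"x": 0,"y": 0,"z": -0.15,"ax": 0,"ay": 0,"az": 0},{"hand": 60,"x": 0,"y": 0,"z": -0.15,"ax": 0,"ay": 0,"az": 0}]'

```text
t: 10.38
tool_pos: [0.4575, 0.1543, 0.4732]
orientation: [-2.988, -0.607, -0.45]
force: [-0.6, 0.3, -0.7]
opening: 0.0556
gripper_force: 0.0
```

```bash
python3 - <<'E'
from go import *
s=read_state(); print(s['tool_pos'],s['force'],s['opening'],s['t'])
im,d=read_camera('scene'); cv2.imwrite('pics/s6.png',im)
E
```

```text
[0.45747565 0.15430618 0.47324684] [-0.57109433  0.26137632 -0.68668421] 0.05564515964011036 10.375
```

View pics/s6.png

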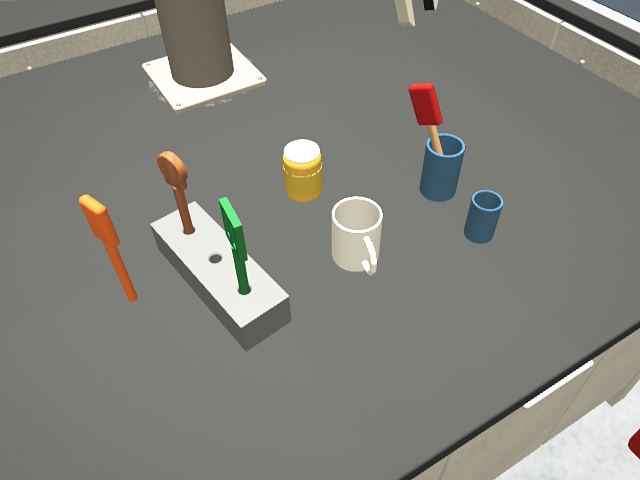

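The spatula stands head-up in the larger pot, with its head at about (426,104) and the pot still at (442,165). The spoon and turner are still in the stand, and the gripper is clear of everything.

```bash
python3 -c "
from plant import robot
print(robot.close_job())"
```

```text
the job is handed in; nothing more can be done
None
```

The red spatula now stands handle-down, head up, in the larger blue pot; the pot, spoon and turner look unmoved, and I handed the job in at about 10 s of the 40 s allowed.

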